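Park the slicer's food holder behind its spring catch

TASK

Make the vegetable slicer safe: hold its spring catch down with a fingertip and, while it is down, slide the food holder past it (the thumb tab on the holder is there to push on), until the holder stands over the blade right up against the end stop and the catch has sprung up behind it. Press and push, without lifting anything and without touching the round knob on top of the holder, leave the other things on the counter where they are, and finish with the hand clear.

Things in the scene. Friction and masses are not known exactly. Their poses are not given: they have to be found in the camera images.
- slicer: Flat vegetable slicer stuck to the counter: white frame 132 mm wide (x), 290 mm long (y), clear tray below, steel runway 70 mm up between side rails whose tops are 76 mm up. Origin on the counter under the runway's middle line, level with the near face of the catch's tooth. Its x points across to the catch's side, z up, y along the runway to the parking end: the food holder slides to +y. Blade at y 45 to 75 mm.
- sled (a joint): Slide of the grey food holder (128 mm wide, 90 mm long, captive on the rails, deck top 89 mm up) to +y, in m: 0 at the handle end; leading edge at slicer y = joint - 50 mm, so 0.050 = at the catch's tooth, over 0.150 = rear edge clear of the tooth, 0.156 = against the end stop. Slides stiffly (1.5 N), stays where left.
- tab_back (a point): Middle of the pushing face (towards the slicer's -y) of the holder's thumb tab, an upright grey plate 8 mm thick at the holder's leading edge, standing out beside the deck on the catch's side: slicer x 64 to 100 mm, 88 to 112 mm above the counter. Point at slicer x = 84 mm, y = joint sled - 58 mm, 100 mm up. Behind the tab, from x = 66 mm outward, nothing stands higher than the catch pad.
- catch (a joint): How far the spring catch is pressed down, in m: 0 up, 0.010 fully down; 2.5 N at the top, 7 N fully down, springs back. Its tooth (slicer y 0 to 10 mm, on the rail, same piece as the pad) stops the holder unless pressed more than 0.007; once the holder covers the tooth by a few mm it keeps it down itself (reads 0.007) until its rear edge is past.
- catch_pad (a point): Middle of the top of the catch's thumb pad, a ribbed black oblong outside the rail: slicer x 70 to 98 mm, y -52 to 10 mm, top 84 mm above the counter when up, 74 mm fully down; the tab passes 4 mm above it. Press it anywhere along its length. The white housing below it is no higher than 72 mm and ends at y = 19 mm; beyond that the space under and behind the tab is empty.
- pusher (a joint): Height in m by which the food holder's loose pusher, the part with the round black knob, has been lifted; 0 = resting down. Not to be touched.
- knob_top (a point): Top of that round black knob, 44 mm across, 141 mm above the counter, over the middle of the food holder (slicer x = 0, 45 mm behind the leading edge). Not to be touched.
- colander: White plastic colander, 224 mm across the rim, 272 mm over its two handles, 98 mm high; origin under its centre. A bystander.
- bowl: Glazed brown bowl, 152 mm across, 64 mm high; origin under its centre. A bystander.
- canister: Stainless steel canister with a flip latch, 100 mm across, 128 mm high; origin under its centre. A bystander.
- whisk: Balloon whisk lying on the counter, 280 mm long, 57 mm high at the wires; origin on the counter near its middle, x along it towards the wires. A bystander.

How it is judged:
On the way, in this order (a step that is already met when the one before it is completed fails the run):
1. the catch is held down before the food holder gets past it (value of joint catch above 0.007 m and value of joint sled below 0.054 m and contact force between the fingers and catch above 0.5 N), for 0.1 s.
2. the food holder is over the pressed catch (value of joint sled above 0.065 m and value of joint catch above 0.005 m), for 0.05 s.
At the end, for the whole second after the job is handed in: The food holder stands within 4 mm of the end stop, at rest, the catch is up again behind it (within 2 mm), the knob is down, and colander, bowl, canister and whisk are within 25 mm of where they were (value of joint sled above 0.152 m and value of joint catch below 0.002 m and value of joint pusher below 0.004 m and velocity of joint sled below 0.005 m/s and distance of each of colander, bowl, canister, whisk from where it was at the start of the episode below 0.025 m); the robot touches nothing.
It fails at once if the pusher knob is lifted (value of joint pusher above 0.006 m).
It fails at once if the pusher knob is touched (more than 0.5 N) (contact force between any of the fingers, the arm and pusher above 0.5 N).
It fails at once if the colander, bowl, canister or whisk is pushed about or lifted (more than 25 mm) (distance of any of colander, bowl, canister, whisk from where it was at the start of the episode above 0.025 m).
It also fails if it takes over 38 s, if anything falls off the work surface, if the arm or the gripper's body presses on something with over 40 N, if the wrist force passes 120 N, or if a joint passes its speed limit or range.

ROBOT

A 6-joint arm with a two-finger parallel gripper is mounted at the origin on the work surface. World frame = base frame: x ahead of the robot, y to its left, z up, the work surface at z = 0. Lengths are in m, angles in rad, forces in N, time in s.
With the tool pointing down it reaches from about 0.35 to 0.8 m from the base axis. Payload 7.3 kg.
Tool frame: the origin (TCP) lies between the finger pads; the fingertips stand 25 mm ahead of it and the grasp point (between the pads) lies 6 mm ahead of it (r.tip_extent is the distance from the TCP to the fingertips, in m); z points along the fingers, y is the direction in which the jaws open and shut (so a half turn about z gives the same grasp; the last joint's range is limited). The gripper opens to 85 mm and grips with 20 to 120 N. Pads are 22 mm wide; open, the fingers measure 114 mm over their backs; the gripper's body (76 mm by 85 mm) begins 54 mm behind the grasp point. The pads swing forward as they close: fully open they stand 13 mm farther back than shut.
Start: joints at [-1.277, 0.342, 1.524, -0, 1.275, -0.146], TCP at [0.224, -0.475, 0.256] pointing down, gripper open.
Joint ranges: [-2.53, 2.53], [-0.77, 2.02], [0.04, 2.7], [-1, 4.14], [0.28, 2.66], [-3.11, 3.11]. Speed limits (rad/s): [2.57, 2.57, 3.14, 3.14, 3.14, 3.14].

INTERFACE

Orientations are given as a unit quaternion [x, y, z, w].
In Python, from workcell import r, command_gripper, optics gives the robot as it stands. The module is installed in compiled form; this text tells all that it offers. Calls block until the motion is done:
- r.reach(position, orientation): joint-space move of the TCP to a pose.
- r.move_straight(position, orientation=None, speed=0.15, max_force=None): straight line of the TCP; orientation=None keeps the orientation; speed is the mean speed in m/s. With max_force (N) it stops when the force on the tool has changed by that much, and returns True; else False.
- r.movej(angles): joint-space move.
- command_gripper(opening, force=None): finger opening in m; force is the grip in N (None keeps the last); returns when the fingers have stopped.
- r.hold(seconds).
- r.solve_ik(position, orientation): joint angles nearest the present ones, or None.
- r.read_state(): the state.
- optics.get_image(name): name is "scene" or "side" or "wrist"; returns (picture, depth): 384x512x3 uint8, red, green, blue; 384x512 float32, m along the optical axis (not along the pixel's ray), 0 where there is no reading.
- optics.camera_model(name): a dict with "K" (3x3 intrinsics, pixels), "R" (3x3) and "t" (3): a world point X has camera coordinates R X + t; the wrist camera has in their place "tool_from_camera" (4x4, takes a point from camera to tool coordinates, whose origin is the TCP and whose axes are the flange's). Camera axes: x right, y down, z forward; pixel columns grow to the right and rows downward; lengths in m; the calibration is good to about 2 mm. A picture is of the moment at which its call begins: read the wrist's pose just before it. camera_model takes no time and is no camera call.
A pose or a line that the arm cannot do raises r.PlanningError and nothing moves.
- r.finish_job(): hands the job in, once; it reports no verdict.
The state is a dict: "time_s": time; "joint_positions": joint angles; "dq": joint speeds; "tau": joint torques, N m; "eef_pos": TCP position; "eef_rot": TCP orientation; "contact_force": force on the tool from outside, world axes, zero at the start; "torque": the same for the moment, N m; "grip_width": finger opening in m.
Only numpy, scipy, OpenCV 4.12 (cv2) and the standard library are available. Lean on these libraries where they do the work, as an engineer would, in place of code of your own. Each camera call takes 0.05 s, during which the arm holds its last target. There are 200 camera calls.

## Working session

There is one attempt and no reset: what is moved stays moved. The work goes in short steps, each a Python script; the robot and the scene stay as the last script left them, time stands still between calls to the robot, and variables do not carry over. Pictures are saved under pics/ and viewed, on a budget of 10 in all, crops included, one or two more only if the job needs it, and the job is handed in when it is done.

```bash
mkdir -p pics; cat > h.py <<'E'
import numpy as np, cv2
from workcell import r, command_gripper, optics
def cloud(n):
    img,d=optics.get_image(n); m=optics.camera_model(n)
    K=m["K"]; v,u=np.mgrid[:384,:512]
    P=np.stack([(u-K[0][2])*d/K[0][0],(v-K[1][2])*d/K[1][1],d],-1)
    if "R" in m: W=(P-np.array(m["t"]))@np.array(m["R"])
    else: W=P
    W[d==0]=np.nan
    return img,d,W
E
python3 - <<'E'
from h import *
for n in("scene","side"):
    img,d,W=cloud(n); np.savez(n+".npz",img=img,W=W)
    cv2.imwrite(f"pics/{n}0.png",cv2.resize(img[:,:,::-1],(800,600)))
s=r.read_state();print(s["time_s"],s["eef_rot"],s["contact_force"],r.tip_extent)
E
```

```text
0.1 [ 9.75924036e-01  2.18109544e-01 -4.46680905e-05 -7.07019784e-04] [-0.41404005 -0.10649298  0.69524857] 0.025
```

View pics/scene0.png

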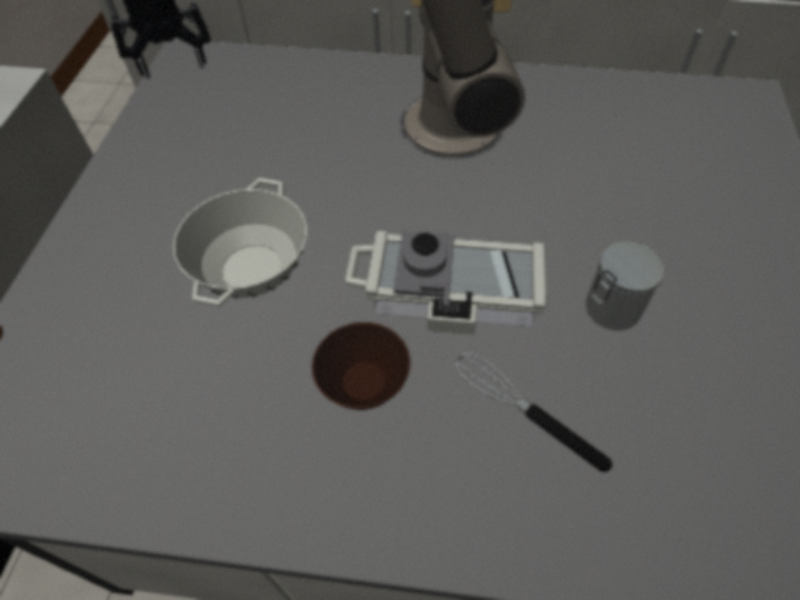

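View pics/side0.png

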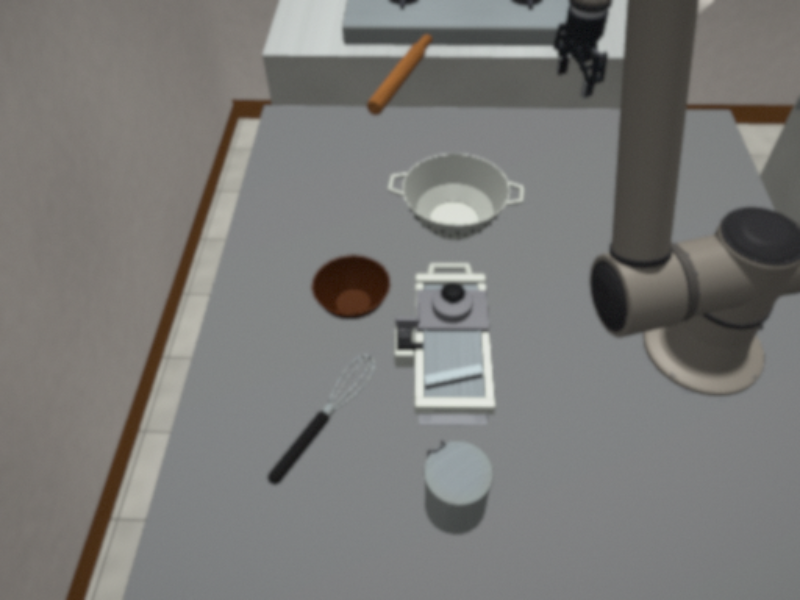

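The scene view shows the slicer at (450,270), with the knob at (425,243), the catch pad near (452,308) and the parking end to the right. So the slicer's x is roughly world +x and its y roughly world +y. In the side view the catch is at (407,337). Next I'll measure both from depth.

```bash
python3 - <<'E'
from h import *
for n in("scene","side"):
    z=np.load(n+".npz");W=z["W"];img=z["img"].astype(float)
    lo,hi=((225,145),(355,220)) if n=="scene" else ((245,165),(325,275))
    w=W[lo[1]:hi[1],lo[0]:hi[0]].reshape(-1,3);c=img[lo[1]:hi[1],lo[0]:hi[0]].reshape(-1,3)
    def rep(t,m):
        p=w[m]; print(n,t,len(p),np.round(np.nanmean(p,0),4),np.round(np.nanpercentile(p,[2,98],0),3).tolist())
        return p
    Z=w[:,2]
    rep("knob",(Z>.134)&(Z<.16))
    p=rep("deck",(Z>.083)&(Z<.095)); print(cv2.minAreaRect(p[:,:2].astype(np.float32)*1000))
    p=rep("frame",(Z>.062)&(Z<.097)); print(cv2.minAreaRect(p[:,:2].astype(np.float32)*1000))
    p=rep("white",(Z>.068)&(Z<.082)&(c.min(1)>150));
    if len(p)>3: print(cv2.minAreaRect(p[:,:2].astype(np.float32)*1000))
    rep("dark",(Z>.078)&(Z<.09)&(c.max(1)<50))
    rep("tab",(Z>.1)&(Z<.118))
E
```

```text
scene knob 183 [ 0.4712 -0.0071  0.1389] [[0.45, -0.027, 0.135], [0.488, 0.012, 0.143]]
scene deck 1197 [0.4905 0.019  0.0873] [[0.406, -0.093, 0.083], [0.562, 0.188, 0.093]]
((483.990478515625, 47.21635437011719), (167.73245239257812, 287.0045471191406), 0.32038748264312744)
scene frame 4791 [0.4846 0.0471 0.0764] [[0.406, -0.118, 0.064], [0.569, 0.186, 0.091]]
((506.2416687011719, 29.66546630859375), (213.35348510742188, 328.9038391113281), 2.0431973934173584)
scene white 502 [0.4729 0.0747 0.0756] [[0.405, -0.13, 0.069], [0.528, 0.184, 0.082]]
((467.3810729980469, 27.779403686523438), (124.88224029541016, 321.3177795410156), 1.2081764936447144)
scene dark 170 [0.554  0.0496 0.084 ] [[0.533, 0.019, 0.079], [0.565, 0.073, 0.087]]
scene tab 457 [0.4937 0.0006 0.111 ] [[0.45, -0.04, 0.101], [0.565, 0.038, 0.116]]
side knob 137 [ 0.4656 -0.0043  0.138 ] [[0.448, -0.025, 0.134], [0.484, 0.013, 0.142]]
side deck 926 [0.4716 0.0189 0.0871] [[0.403, -0.088, 0.083], [0.556, 0.188, 0.093]]
((482.55487060546875, 50.987327575683594), (163.54635620117188, 283.8692321777344), 0.9903051257133484)
side frame 4152 [0.4707 0.0667 0.0757] [[0.403, -0.124, 0.064], [0.558, 0.192, 0.091]]
((491.4456787109375, 31.88623046875), (192.0415496826172, 331.90252685546875), 3.236065626144409)
side white 1895 [0.4642 0.0875 0.0728] [[0.401, -0.111, 0.068], [0.536, 0.188, 0.082]]
((482.1998291015625, 29.841445922851562), (164.37997436523438, 323.0053405761719), 1.170566201210022)
side dark 48 [0.5449 0.0694 0.0831] [[0.528, 0.059, 0.079], [0.555, 0.078, 0.086]]
side tab 391 [0.4834 0.0138 0.11  ] [[0.434, -0.024, 0.101], [0.561, 0.041, 0.115]]
```

```bash
cat >> h.py <<'E'
from scipy.spatial.transform import Rotation as Rot
def quat(yaw,flip=1): # tool down, tool y along flip*slicer x
    x=np.array([np.cos(yaw),np.sin(yaw),0])*flip; z=np.array([0,0,-1.])
    return Rot.from_matrix(np.stack([np.cross(x,z),x,z],1)).as_quat()
E
python3 - <<'E'
from h import *
for f in(1,-1):
    for p in([.52,.02,.33],[.552,.0,.1],[.552,.16,.1]):
        q=r.solve_ik(p,quat(np.radians(1.5),f)); print(f,None if q is None else np.round(q,2))
f=min((1,-1),key=lambda f:abs(r.solve_ik([.52,.02,.33],quat(.026,f))[5]))
r.reach([.52,.02,.33],quat(.026,f)); command_gripper(0,20); r.hold(.3)
s=r.read_state(); img,d,P=cloud("wrist"); m=optics.camera_model("wrist")
T=np.array(m["tool_from_camera"]); R=Rot.from_quat(s["eef_rot"]).as_matrix()
W=(P@T[:3,:3].T+T[:3,3])@R.T+s["eef_pos"]
np.savez("w.npz",img=img,W=W); cv2.imwrite("pics/w0.png",cv2.resize(img[:,:,::-1],(800,600)))
print(f,s["time_s"],s["eef_pos"],s["contact_force"],s["grip_width"],T[:3,3])
E
```

```text
1 [-0.11  0.29  1.4  -0.    1.46 -0.14]
1 [-0.14  0.56  1.65 -0.    0.93 -0.17]
1 [ 0.15  0.59  1.58 -0.    0.97  0.12]
-1 [-0.11  0.29  1.4  -0.    1.46  3.01]
-1 [-0.14  0.56  1.65 -0.    0.93  2.98]
-1 [ 0.15  0.59  1.58 -0.    0.97 -3.02]
1 3.2583 [0.52001063 0.02001638 0.33002267] [0.18756748 0.53330937 0.20581992] 0.00018594804976461996 [ 0.08010638  0.00091567 -0.11731099]
```

View pics/w0.png

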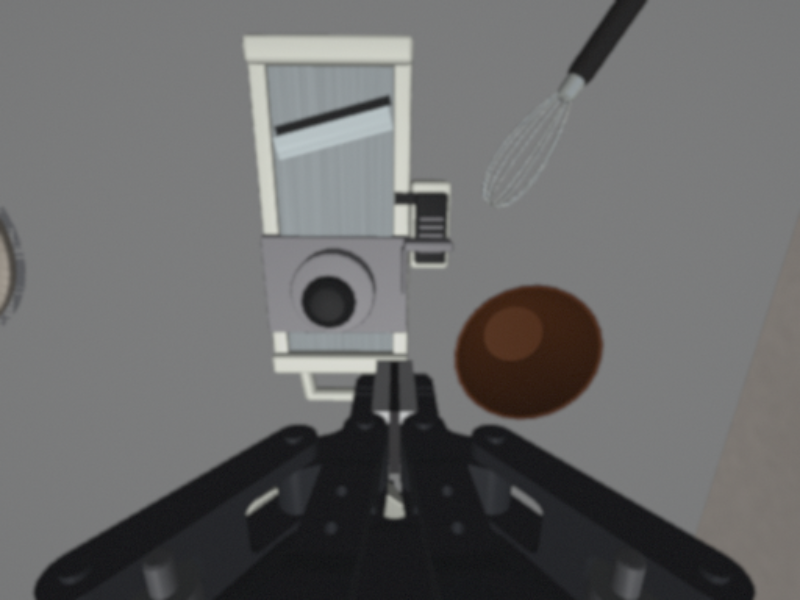

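The wrist view has world +y up and +x right. The holder's leading edge is at row 236 (cols 262–407) and the thumb tab at (430,244). The pad spans cols 415–447 and rows 192–262, with the tooth at (403,198). I'll turn these pixels into positions using the known heights.

```bash
python3 - <<'E'
from h import *
m=optics.camera_model("wrist");K=np.array(m["K"]);T=np.array(m["tool_from_camera"]);s=r.read_state()
R=Rot.from_quat(s["eef_rot"]).as_matrix()
def pt(u,v,z):
    d=R@T[:3,:3]@np.linalg.solve(K,[u*.64,v*.64,1]); c=R@T[:3,3]+s["eef_pos"]
    return np.round(c+d*(z-c[2])/d[2],4)
for n,u,v,z in [("deckL",262,236,.089),("deckR",407,236,.089),("farL",245,37,.076),("farR",411,37,.076),("railRfar",411,64,.076),("railRnear",411,182,.076),("padTL",416,193,.084),("padTR",446,193,.084),("padBR",446,263,.084),("tooth far",403,193,.082),("tooth near",403,203,.082),("knob",328,301,.141),("tabtopR",452,240,.112),("tabtopR2",452,249,.112),("nearR",408,371,.076),("nearL",275,371,.076)]: print(n,pt(u,v,z)[:2])
W=np.load("w.npz")["W"].reshape(-1,3)
W=W[(W[:,0]<.6)&(W[:,0]>.38)&(W[:,1]>-.12)&(W[:,1]<.25)]
for t,m_ in [("deck",(abs(W[:,2]-.089)<.004)&(W[:,0]<.53)),("tab",(W[:,2]>.1)&(W[:,2]<.116)&(W[:,0]>.535)),("pad",(abs(W[:,2]-.084)<.004)&(W[:,0]>.54)),("knob",W[:,2]>.136)]:
    p=W[m_]; print(t,len(p),np.round(np.percentile(p,[2,50,98],0),4).tolist(), cv2.minAreaRect(p[:,:2].astype(np.float32)*1000))
E
```

```text
deckL [0.407  0.0359]
deckR [0.5318 0.0391]
farL [0.4011 0.1886]
farR [0.53   0.1919]
railRfar [0.5307 0.1733]
railRnear [0.5341 0.0834]
padTL [0.5383 0.0749]
padTR [0.5637 0.0755]
padBR [0.5676 0.015 ]
tooth far [0.5274 0.0745]
tooth near [0.5277 0.0661]
knob [ 0.4706 -0.0041]
tabtopR [0.5675 0.0407]
tabtopR2 [0.568  0.0333]
nearR [ 0.538  -0.0976]
nearL [ 0.406  -0.1009]
deck 3072 [[0.4067, -0.0501, 0.087], [0.4718, 0.0054, 0.0886], [0.527, 0.0372, 0.0901]] ((467.4183349609375, 10.428592681884766), (126.60295104980469, 126.28482055664062), 1.6483747959136963)
tab 198 [[0.5358, 0.0314, 0.103], [0.5511, 0.0365, 0.111], [0.5663, 0.0396, 0.1131]] ((551.119384765625, 35.56053161621094), (30.81511116027832, 8.343255996704102), 1.6811434030532837)
pad 685 [[0.5405, 0.0148, 0.0817], [0.5526, 0.0522, 0.0835], [0.5648, 0.0757, 0.0853]] ((552.71875, 45.12773132324219), (25.637191772460938, 61.766387939453125), 0.7050866484642029)
knob 38589 [[0.4641, 0.0099, 0.31], [0.5194, 0.0313, 0.3817], [0.5752, 0.0399, 0.4017]] ((511.3006896972656, 21.670257568359375), (139.63632202148438, 58.97612762451172), 23.166242599487305)
```

```bash
cat >> h.py <<'E'
YAW=np.radians(1.55); O=np.array([.4682,.0642]); Q=quat(YAW)
c,s_=np.cos(YAW),np.sin(YAW); M=np.array([[c,-s_],[s_,c]])
def pos(x,y,ztip): return np.r_[O+M@[x,y],ztip+r.tip_extent]
def st(t):
    s=r.read_state(); print(t,"t",round(s["time_s"],2),"loc",np.round(M.T@(s["eef_pos"][:2]-O),4),"ztip",round(s["eef_pos"][2]-r.tip_extent,4),"F",np.round(s["contact_force"],1))
E
python3 - <<'E'
from h import *
r.reach(pos(.084,-.055,.16),Q)
print(r.move_straight(pos(.084,-.055,.0895),speed=.1,max_force=6)); st("down")
print(r.move_straight(pos(.084,-.012,.0895),speed=.03,max_force=5)); st("push")
y=(M.T@(r.read_state()["eef_pos"][:2]-O))[1]
r.move_straight(pos(.084,y-.003,.0895),speed=.05); st("back")
print(r.move_straight(pos(.084,y-.003,.078),speed=.02,max_force=9)); st("press")
E
```

```text
False
down t 4.82 loc [ 0.0845 -0.0551] ztip 0.0903 F [-0.2  0.6 -0. ]
True
push t 5.92 loc [ 0.0843 -0.0194] ztip 0.0895 F [ 0.5 -4.2  3. ]
back t 6.17 loc [ 0.0837 -0.0222] ztip 0.0893 F [ 0.6 -0.5  0.5]
False
press t 6.89 loc [ 0.0841 -0.0223] ztip 0.0781 F [-0.3  0.6  4.7]
```

Contact matches the model: the holder stopped at the tooth (finger at -19 mm), and the spring force fits the depth. Next I'll press almost fully down, then push.

```bash
python3 - <<'E'
from h import *
y=-.0223
print(r.move_straight(pos(.084,y,.0748),speed=.02,max_force=10)); r.hold(.4); st("pressed")
F=r.read_state()["contact_force"][2]
if F>5.3:
    print(r.move_straight(pos(.084,.012,.0748),speed=.04,max_force=15)); st("over")
E
```

```text
False
pressed t 7.6 loc [ 0.0841 -0.0223] ztip 0.0752 F [-1.5 -0.1  6. ]
False
over t 8.61 loc [0.0847 0.011 ] ztip 0.0753 F [ 0.1 -4.6  5.8]
```

```bash
python3 - <<'E'
from h import *
print(r.move_straight(pos(.084,.05,.078),speed=.05,max_force=14)); st("mid")
print(r.move_straight(pos(.084,.094,.082),speed=.04,max_force=8)); r.hold(.2); st("end")
E
```

```text
False
mid t 9.53 loc [0.0836 0.0498] ztip 0.0777 F [ 0.2 -3.5 -1.9]
True
end t 10.61 loc [0.0834 0.0865] ztip 0.0806 F [ 1.  -2.2  1.1]
```

```bash
python3 - <<'E'
from h import *
print(r.move_straight(pos(.084,.094,.084),speed=.03,max_force=9)); st("again")
r.move_straight(pos(.084,.07,.086),speed=.06)
r.move_straight(pos(.084,.065,.2),speed=.15)
r.reach([.52,.02,.33],Q); r.hold(.3); st("up")
img,d,P=cloud("wrist"); cv2.imwrite("pics/w1.png",cv2.resize(img[:,:,::-1],(800,600)))
s=r.read_state(); T=np.array(optics.camera_model("wrist")["tool_from_camera"]); R=Rot.from_quat(s["eef_rot"]).as_matrix()
W=((P@T[:3,:3].T+T[:3,3])@R.T+s["eef_pos"]).reshape(-1,3); L=np.c_[(W[:,:2]-O)@M,W[:,2]]
for n,m in [("pad",(L[:,0]>.073)&(L[:,0]<.095)&(L[:,1]>-.048)&(L[:,1]<.006)),("deck",(abs(L[:,0])<.06)&(abs(L[:,2]-.089)<.003)&(L[:,1]<.12)),("tab",(L[:,0]>.068)&(L[:,0]<.1)&(L[:,2]>.1)&(L[:,2]<.116)&(L[:,1]>.05)),]:
    print(n,m.sum(),np.round(np.percentile(L[m],[2,50,98],0),4).tolist())
E
```

```text
True
again t 10.82 loc [0.0831 0.0866] ztip 0.0804 F [ 1.3 -2.9  2.3]
up t 13.13 loc [ 0.0506 -0.0447] ztip 0.3039 F [-0.2  0.2 -0.9]
pad 6604 [[0.0735, -0.0469, 0.0833], [0.0869, -0.034, 0.375], [0.0946, -0.0051, 0.395]]
deck 4259 [[-0.0587, 0.0169, 0.087], [0.0129, 0.0625, 0.0887], [0.0575, 0.1053, 0.0904]]
tab 276 [[0.0689, 0.0974, 0.102], [0.0834, 0.1004, 0.1113], [0.0989, 0.1051, 0.1135]]
```

View pics/w1.png

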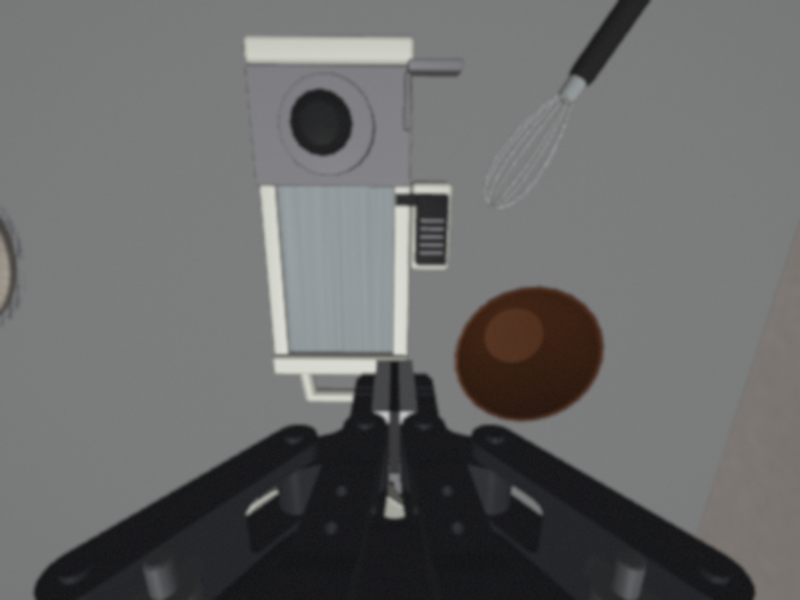

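The holder is flush against the end bar (row 64), with its rear edge at row 185, past the tooth (row 200). The pad's lowest depth is 83.3 mm, so the catch is up, and the bystanders I can see haven't moved. Handing in.

```bash
python3 -c "
from h import *
r.finish_job(); st('done')"
```

```text
the job is handed in; nothing more can be done
the job is handed in; nothing more can be done
```

The slicer is parked and I've handed the job in; the interface gave no verdict. I used about 13 of the 38 s.

**What I did:** With the gripper closed, I pushed the thumb tab until the holder stopped at the catch's tooth. I backed off 3 mm and pressed the catch pad to about 9 mm down (about 6 N), held for 0.4 s. Still pressing, I slid the finger along the pad so it pushed the tab past the tooth. I then pushed on to the end stop, backed off and lifted clear.

**Last checks:**
- **End stop:** the push stopped on force twice at the same place, with the finger at 86.5 mm against a predicted 87 mm. That puts the holder at about 0.1555 m. Wrist-camera depth agrees, with the leading edge at about 0.105 m (0.106 m is the stop).
- **Catch:** the picture shows the holder's rear edge past the tooth. The pad reads about 83.3 mm high (84 mm is fully up). The gripper in view spoiled the rest of that depth sample, so this rests on its lowest values and the picture.
- **Other things:** the bowl, the whisk and the part of the colander in view had not moved in the wrist picture. The canister was out of view. I did not check it or the whole colander again, but the arm never came down near them. I never brought the finger near the knob.

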